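# Line up printing blocks with the ruler and string them on the drying rod

### The job

Pick up the yellow ruler by its handle and push its straight edge against the three wooden printing blocks until it lies flat against the front of both uprights of the white drying stand, so that all the holes line up; push the blocks with the ruler, not with the gripper, and keep them standing. Lay the ruler back on the blue mat, lengthways and let go, then take the rod by its red handle and thread it from the right through the right upright, the three blocks and the left upright, fully home with the handle against the upright, and let go. Leave everything else on the table alone.

Things in the scene. Friction and masses are not known exactly. Their poses are not given: they have to be found in the camera images.
- rack: fixed white drying stand: two uprights 40 mm deep (x) x 14 thick (y) x 75 tall, outer faces at y = -92 and +92 mm, flat front faces at x = -20 mm; behind, a 12 mm high bar at x = 63 to 77 mm. Origin on the table midway between the uprights, under the hole line; +x from front to back, away from the robot, +y to its left upright. A block is in line when its centre is at x = 0, its front face flush with the uprights'.
- rack_hole (a point): mouth of the hole in the stand's right upright (outer face): 17 mm square, along the stand's y, 48 mm above the table, at x = 0 and y = -92 mm of the stand. The left upright has the same hole on the same line.
- block_a_center (a point): centre (35 mm up) of a loose medium brown wooden block with a blue top: 40 mm deep (x) x 26 wide (y) x 70 tall, 60-130 g, standing on the table. A 17 mm square hole runs through it along its y, axis 48 mm above the table, at mid-depth. Starts between the uprights, its centre 10 to 38 mm in front (-x) of the stand's hole line, turned up to 0.25 rad. About 1 N slides it.
- block_b_center (a point): centre (35 mm up) of a loose light wooden block with a orange top: 40 mm deep (x) x 26 wide (y) x 70 tall, 60-130 g, standing on the table. A 17 mm square hole runs through it along its y, axis 48 mm above the table, at mid-depth. Starts between the uprights, its centre 10 to 38 mm in front (-x) of the stand's hole line, turned up to 0.25 rad. About 1 N slides it.
- block_c_center (a point): centre (35 mm up) of a loose dark wooden block with a green top: 40 mm deep (x) x 26 wide (y) x 70 tall, 60-130 g, standing on the table. A 17 mm square hole runs through it along its y, axis 48 mm above the table, at mid-depth. Starts between the uprights, its centre 10 to 38 mm in front (-x) of the stand's hole line, turned up to 0.25 rad. About 1 N slides it.
- ruler_grip (a point): centre of the ruler's black handle, a bar 14 mm thick (x), 110 long (y), from 6 to 46 mm above the ruler's underside; this point is 26 mm above it. Ruler: yellow plate 220 mm long (y), 6 thick, x from -15 to +50 mm from the handle, 180 g, with a straight aluminium lip 16 mm tall along its front (+x) edge. It is longer than the stand is wide (184 mm).
- ruler_face (a point): middle of the flat front face of the ruler's aluminium lip, 8 mm above the underside, 50 mm ahead (+x) of the handle's centre; the ruler's +x points out of this face.
- ruler_mid (a point): centre of the ruler's underside, 17.5 mm ahead (+x) of the handle.
- mat: blue felt mat on the table at the left, fixed, 100 mm (own x) x 260 mm (own y), 1 mm thin; origin at its centre. The ruler starts on it, lengthways.
- rod_grip (a point): centre of the rod's red handle: 16 mm thick (x) x 60 long (y) x 30 tall. From its end face, 30 mm from this point, a dark square wooden bar 10 x 10 mm, 205 long, runs to +y, its axis 9 mm below this point; 60 g in all. The handle does not enter the holes: its end face is the stop. Starts level in the cradle, bar axis 25 mm above the table.
- rod_tip (a point): centre of the rod's free end, 235 mm from the handle's centre along +y and 9 mm below it. The last 8 mm are thinned to 6 x 6 mm.
- cradle: grey cradle, fixed, at the right: base plate 50 x 190 mm with two slotted posts 32 mm tall, open at the top, in which the rod rests; origin on the table under the end face of the rod's handle, +y along the rod to its tip. Lift the rod straight up by 20 mm to clear it.
- dye_jar: brown glass jar, 60 mm wide, 85 mm tall; origin at the centre of its underside. Bystander behind the stand.
- tray: small open white tray 120 x 90 x 35 mm; origin at the centre of its underside. Bystander behind the stand.
- spool: copper-coloured spool, 36 mm wide, 44 mm tall; origin at the centre of its underside. Bystander at the right.
- brush: dye brush with a wooden handle, lying down, handle along its own x. Bystander near the robot.
- mug: blue mug, 76 mm wide, 85 mm tall; origin at the centre of its underside. Bystander.

How it is judged:
On the way, in this order (a step that is already met when the one before it is completed fails the run):
1. the ruler's edge lies against both uprights and the three blocks stand in line with them (x of block_a_center in the frame of rack between -0.005 and 0.005 m and y of block_a_center in the frame of rack between -0.075 and 0.075 m and angle between the y axis of each of block_a_center, block_b_center, block_c_center and the y axis of rack, either way round below 0.1 rad and angle between each of block_a_center, block_b_center, block_c_center's own z axis and vertical below 0.1 rad and height (world z) of each of block_a_center, block_b_center, block_c_center below 0.042 m and x of block_b_center in the frame of rack between -0.005 and 0.005 m and y of block_b_center in the frame of rack between -0.075 and 0.075 m and x of block_c_center in the frame of rack between -0.005 and 0.005 m and y of block_c_center in the frame of rack between -0.075 and 0.075 m and x of ruler_face in the frame of rack above -0.025 m and angle between the y axis of ruler_face and the y axis of rack, either way round below 0.05 rad and height (world z) of ruler_face below 0.06 m), for 0.2 s.
2. the ruler lies released on its mat (x of ruler_mid in the frame of mat between -0.03 and 0.03 m and y of ruler_mid in the frame of mat between -0.03 and 0.03 m and height (world z) of ruler_mid below 0.006 m and angle between the y axis of ruler_mid and the y axis of mat, either way round below 0.3 rad and contact force between the fingers and ruler below 0.2 N and x of block_a_center in the frame of rack between -0.006 and 0.006 m and y of block_a_center in the frame of rack between -0.075 and 0.075 m and angle between the y axis of each of block_a_center, block_b_center, block_c_center and the y axis of rack, either way round below 0.2 rad and angle between each of block_a_center, block_b_center, block_c_center's own z axis and vertical below 0.1 rad and height (world z) of each of block_a_center, block_b_center, block_c_center below 0.042 m and x of block_b_center in the frame of rack between -0.006 and 0.006 m and y of block_b_center in the frame of rack between -0.075 and 0.075 m and x of block_c_center in the frame of rack between -0.006 and 0.006 m and y of block_c_center in the frame of rack between -0.075 and 0.075 m), for 0.2 s.
At the end, for the whole second after the job is handed in: Rod released, through both uprights and all blocks, within 0.08 rad of the hole line, its tip over 105 mm left of the stand's middle (home: 113). Blocks upright, within 6 mm and 0.2 rad of the hole line. Ruler released flat on the mat, within 30 mm of its middle along each axis and 0.3 rad (all of step 2 and x of rod_tip in the frame of rack between -0.012 and 0.012 m and z of rod_tip in the frame of rack between 0.036 and 0.06 m and y of rod_tip in the frame of rack above 0.105 m and angle between the y axis of rod_tip and the y axis of rack, either way round below 0.08 rad and contact force between the fingers and rod below 0.2 N); the robot touches nothing.
It fails at once if the gripper or arm pushes a block itself (over 1 N) (contact force between any of the fingers, the arm and block_a above 1 N or contact force between any of the fingers, the arm and block_b above 1 N or contact force between any of the fingers, the arm and block_c above 1 N).
It fails at once if a block is tipped by more than 0.5 rad (angle between any of block_a_center, block_b_center, block_c_center's own z axis and vertical above 0.5 rad).
It fails at once if a bystander is moved more than 30 mm (distance of any of dye_jar, tray, spool, brush, mug from where it was at the start of the episode above 0.03 m).
It also fails if it takes over 72 s, if anything falls off the work surface, if the arm or the gripper's body presses on something with over 40 N, if the wrist force passes 120 N, or if a joint passes its speed limit or range.

### The arm

A 6-joint arm with a two-finger parallel gripper is mounted at the origin on the work surface. World frame = base frame: x ahead of the robot, y to its left, z up, the work surface at z = 0. Lengths are in m, angles in rad, forces in N, time in s.
With the tool pointing down it reaches from about 0.35 to 0.875 m from the base axis. Payload 15.5 kg.
Tool frame: the origin (TCP) lies on the centre line of the jaws, within the pads' length; the fingertips stand 25 mm ahead of it and the grasp point (between the pads) lies 6 mm ahead of it (manip.finger_overhang is the distance from the TCP to the fingertips, in m); z points along the fingers, y is the line along which they close (so a half turn about z gives the same grasp; the last joint's range is limited). The gripper opens to 85 mm and grips with 20 to 120 N. Pads are 22 mm wide; open, the fingers measure 114 mm over their backs; the gripper's body (76 mm by 85 mm) begins 54 mm behind the grasp point. The pads swing forward as they close: fully open they stand 13 mm farther back than shut.
Start: joints at [-1.399, 0.494, 1.345, -0, 1.302, -0.096], TCP at [0.165, -0.603, 0.256] pointing down, gripper open.
Joint ranges: [-2.91, 2.91], [-0.82, 2.16], [0.22, 2.67], [-1.22, 4.37], [0.12, 2.79], [-3.08, 3.08]. Speed limits (rad/s): [1.89, 1.89, 2.57, 3.01, 3.01, 3.01].

### API

Orientations are given as a unit quaternion [x, y, z, w].
In Python, from rig import manip gives the robot as it stands. The module is installed in compiled form; this text tells all that it offers.
- The arm moves only by the tool jog_arm, never from a script. Its arguments are lists of equal length, an entry for each row: "delta_pos": the shift along the tool's x, y, z normalised to -1 to 1, where 1 is 30 mm, a list of three; "spin": the turn about the tool's z normalised to -1 to 1, where 1 is 30 degrees. In form: {"delta_pos": [[dx, dy, dz], ...], "spin": [spin, ...]}. A call has 1 to 12 rows; each row shifts and turns the commanded pose from where the row before left it, along the tool's axes as they then stand; what a row does not reach is not made up. A row lasts 1/12 s, in which the tool goes at most 41.7 mm and 7.16 degrees, less where a joint would pass 70% of its speed; a pose out of reach is approached as far as the arm can. A call with a number of a shift or a turn outside -1 to 1 is refused whole. A call with a gripper value outside its range is refused whole. "fingers" is the opening, from 0 (shut) to 1 (fully open), set as the call begins (left out, the last holds). The fingers move at their own pace and stop on an object; "force" is the grip in N (left out, the last holds). Time passes only in rows, so rows that do not move let the fingers close. It gives the time, the measured TCP pose, the force, the opening and the grip force at its end, in the units of the state.
- manip.sense(): the state, without advancing time (a new reading comes with each control period).
- manip.read_camera(name): name is "side" or "top"; returns a dict with "img" (384x512x3 uint8, red, green, blue), "intrinsics" (3x3 intrinsics, pixels), "k1" (the pictures are not rectified: a ray, as slopes to the right and down, at radius r is drawn at 1 + k1 r^2 times it, then the intrinsics apply), "world_to_cam" (4x4, takes a point from world to camera coordinates). Camera axes: x right, y up, looking along -z (the intrinsics and any distortion apply to the point x, -y, -z); pixel columns grow to the right and rows downward; lengths in m; the calibration is good to about 2 mm. A picture is of the moment at which its call begins. There is no depth.
- manip.job_done(): hands the job in; it is judged then, once.
The state is a dict: "time_s": time; "joints": joint angles; "joint_velocities": joint speeds; "tau": joint torques, N m; "eef_pos": TCP position; "orientation": TCP orientation; "ft_force": force on the tool from outside, world axes, zero at the start; "moment": the same for the moment, N m; "opening": opening from 0.0 (shut) to 1.0 (fully open); "grip_force": force on a finger pad.
Only numpy, scipy, OpenCV 4.12 (cv2) and the standard library are available. Lean on these libraries where they do the work, as an engineer would, in place of code of your own. Each camera call takes 0.05 s, during which the arm holds its last target. There are 200 camera calls.

## Working session

There is one attempt and no reset: what is moved stays moved. The work goes in short steps, Python scripts to look and compute and a tool call to move; the robot and the scene stay as the last step left them, time stands still between calls to the robot, and variables do not carry over. Pictures are saved under pics/ and viewed, at most 10 in all, crops included, and the job is handed in when it is done.

Besides the shell and the picture viewer there is one more tool, called after "Emit:" as name(argument=value, ...), one argument or row to a line, values as JSON. jog_arm: Moves the arm, as the interface text tells. Scaled input: -1 to 1 covers 30 mm each way for a shift and 30 degrees each way for a turn. Its arguments: {"type":"object","properties":{"delta_pos":{"type":"array"},"spin":{"type":"array"},"fingers":{"type":"number"},"force":{"type":"number"}},"required":["delta_pos","spin"]}

```bash
mkdir -p pics; cat > h.py <<'E'
import numpy as np, cv2
from rig import manip
def cam(n):
    return manip.read_camera(n)
def save(n,f):
    c=cam(n); cv2.imwrite('pics/'+f,c['img'][:,:,::-1]); np.savez('pics/'+f+'.npz',**{k:c[k] for k in('img','intrinsics','k1','world_to_cam')}); return c
def px2w(c,u,v,z):
    K=np.array(c['intrinsics']);M=np.array(c['world_to_cam']);k=float(c['k1'])
    d=np.array([(u-K[0,2])/K[0,0],(v-K[1,2])/K[1,1]]); s=d.copy()
    for _ in range(30): s=d/(1+k*(s@s))
    r=M[:3,:3].T@np.array([s[0],-s[1],-1]); o=-M[:3,:3].T@M[:3,3]
    return o+r*(z-o[2])/r[2]
def w2px(c,p):
    K=np.array(c['intrinsics']);M=np.array(c['world_to_cam']);k=float(c['k1'])
    q=M[:3,:3]@np.array(p)+M[:3,3]; s=np.array([q[0],-q[1]])/-q[2]; s=s*(1+k*(s@s))
    return np.array([K[0,0]*s[0]+K[0,2],K[1,1]*s[1]+K[1,2]])
E
python3 - <<'E'
from h import *
for n in('top','side'):
    c=save(n,n+'0.png'); print(c['intrinsics'],c['k1']); M=np.array(c['world_to_cam']); print(-M[:3,:3].T@M[:3,3])
s=manip.sense(); print(s); print(manip.finger_overhang)
E
```

```text
[[358.12817      0.         255.60515393]
 [  0.         358.12817    193.02948396]
 [  0.           0.           1.        ]] -0.018207723637676552
[0.40794566 0.00676328 0.91519876]
[[397.08226729   0.         253.25407189]
 [  0.         397.08226729 192.76737729]
 [  0.           0.           1.        ]] 0.03317022238998675
[0.41798307 0.73531444 0.69687085]
{'time_s': 0.1, 'joints': array([-1.39948135e+00,  4.94081167e-01,  1.34604815e+00, -4.31349128e-07,
        1.30248596e+00, -9.54886036e-02]), 'joint_velocities': array([ 5.56528379e-05,  3.84521084e-05, -2.08204492e-03, -1.04606604e-03,
       -1.56452314e-04,  8.93452348e-04]), 'tau': array([ 9.67685264e-04, -8.83592892e+01, -3.84563184e+01,  5.44840717e-06,
        5.21928843e-03,  3.59235841e-06]), 'eef_pos': array([ 0.16474252, -0.60260517,  0.25579178]), 'orientation': array([ 9.91115032e-01,  1.33006512e-01, -1.95884433e-05, -5.10932472e-04]), 'ft_force': array([ 0.58695754, -0.67824537, -1.15227105]), 'moment': array([-0.05777512, -0.04549417,  0.01263695]), 'grip_force': 0.0, 'opening': 1.002268173247511}
0.025
```

View pics/top0.png

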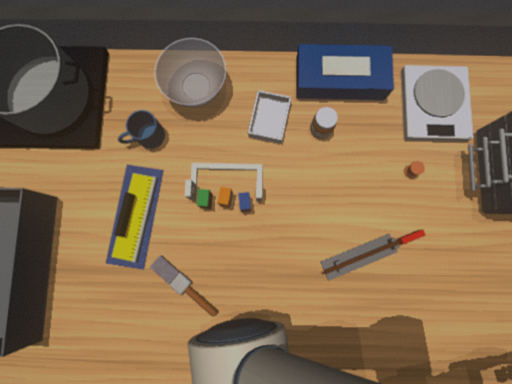

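View pics/side0.png

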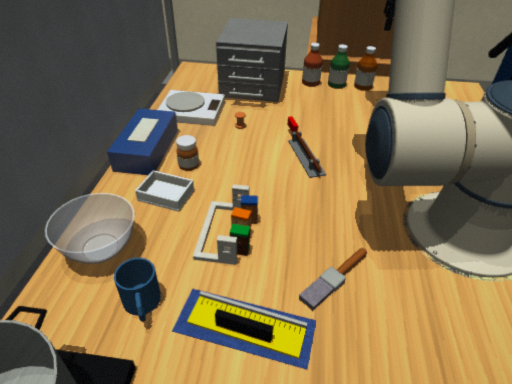

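```bash
python3 - <<'E'
from h import *
a=cv2.imread('pics/top0.png')
A=cv2.resize(a[155:275,100:270],None,fx=4,fy=4,interpolation=cv2.INTER_CUBIC)
cv2.imwrite('pics/cropA.png',A)
B=cv2.resize(a[225:285,310:435],None,fx=6,fy=6,interpolation=cv2.INTER_CUBIC)
cv2.imwrite('pics/cropB.png',B)
E
```

```text
(no output)
```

View pics/cropA.png

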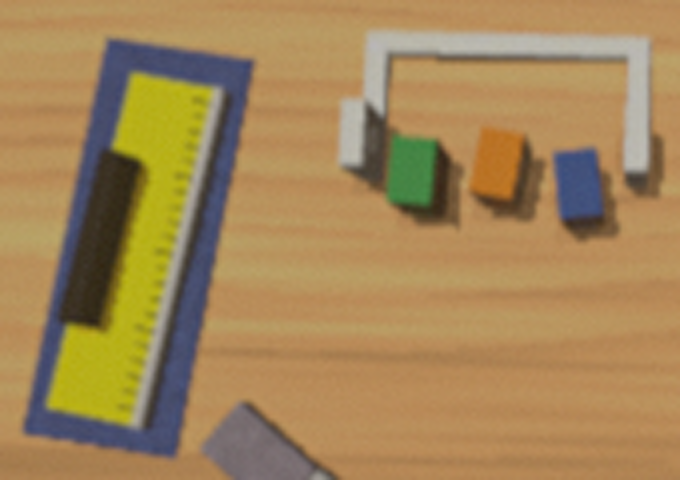

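View pics/cropB.png

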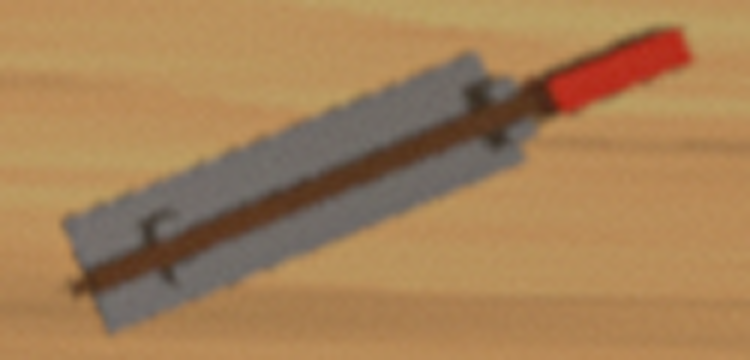

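```bash
python3 - <<'E'
from h import *
from scipy.optimize import least_squares
c=dict(np.load('pics/top0.png.npz'))
A=lambda u,v:(100+(u+.5)/4-.5,155+(v+.5)/4-.5)
B=lambda u,v:(310+(u+.5)/6-.5,225+(v+.5)/6-.5)
def fit(name,loc,pix,f,g):
    pix=np.array([f(*p) for p in pix]);loc=np.array(loc)
    def W(q):
        cs,sn=np.cos(q[2]),np.sin(q[2])
        return np.c_[q[0]+cs*loc[:,0]-sn*loc[:,1],q[1]+sn*loc[:,0]+cs*loc[:,1],loc[:,2]]
    F=lambda q:(np.array([w2px(c,p) for p in W(q)])-pix).ravel()
    r=least_squares(F,g); print(name,r.x.round(4),'res',r.fun.reshape(-1,2).round(1).tolist())
m=1e-3
fit('mat',[[.05,.13,m],[.05,-.13,m],[-.05,-.13,m],[-.05,.13,m]],[(253,60),(178,455),(25,432),(110,40)][0:1]+[(178,455),(25,432),(110,40)],A,[.5,.25,-1.7]) if 0 else None
fit('mat',[[.05,.13,m],[.05,-.13,m],[-.05,-.13,m],[-.05,.13,m]],[(253,60),(178,455),(25,432),(110,40)],A,[.45,.25,-1.7])
# ruler +x to image right(-y), y to +x (up)
fit('rulergrip',[[.05,.11,17*m],[.05,-.11,17*m],[-.015,-.11,7*m],[-.015,.11,7*m]],[(225,88),(143,430),(45,408),(132,72)],A,[.45,.3,-1.7])
fit('handle',[[-.007,.055,47*m],[-.007,-.055,47*m],[.007,-.055,7*m],[.007,.055,7*m]],[(105,150),(62,318),(100,327),(143,160)],A,[.45,.3,-1.7])
fit('rack',[[.077,.092,12*m],[.077,-.092,12*m],[-.02,.092,75*m],[-.02,.078,75*m],[.02,.092,75*m],[.02,.078,75*m],[-.02,-.092,75*m],[-.02,-.078,75*m]],[(367,32),(650,40),(340,165),(363,168),(342,98),(366,99),(648,175),(625,173)],A,[.45,.05,0])
for n,P in dict(c=[(393,137),(437,141),(433,205),(389,202)],b=[(482,129),(524,134),(514,200),(472,193)],a=[(554,153),(596,149),(604,216),(564,220)]).items():
    fit('block'+n,[[.02,.013,.07],[.02,-.013,.07],[-.02,-.013,.07],[-.02,.013,.07]],P,A,[.45,.05,0])
# rod: grip frame, +y to tip ; z abs: axis 25, grip 34, top 49
fit('rod',[[0,.235,.025],[-.008,-.03,.049],[.008,-.03,.049],[-.008,.03,.049]],[(75,289),(691,60),(680,30),(568,112)],B,[.3,-.3,.3])
fit('rod2',[[0,.235,.025],[0,.04,.03]],[(75,289),(535,105)],B,[.3,-.3,.3])
E
```

```text
mat [ 0.4848  0.3294 -1.6979] res [[0.7, -0.4], [0.1, 0.8], [-0.2, 0.4], [-0.6, -0.9]]
rulergrip [ 0.4842  0.3461 -1.7438] res [[-0.1, 0.0], [-0.5, -0.1], [0.5, 0.1], [0.1, 0.1]]
handle [ 0.4848  0.3449 -1.7469] res [[-0.6, -1.1], [-1.2, 0.8], [1.0, 0.3], [0.9, -0.0]]
rack [ 0.5465  0.0968 -0.006 ] res [[0.2, -0.1], [0.4, -0.2], [-0.3, 0.1], [-0.2, -0.4], [0.2, 0.4], [-0.0, 0.3], [0.0, -0.2], [-0.1, 0.1]]
blockc [ 0.5254  0.1453 -0.0278] res [[0.2, 0.0], [0.0, -0.5], [-0.2, 0.1], [-0.0, 0.3]]
blockb [ 0.5309  0.0946 -0.1165] res [[-0.1, -0.2], [0.1, 0.0], [0.1, -0.0], [-0.2, 0.2]]
blocka [0.5196 0.0456 0.1492] res [[-0.0, 0.3], [0.3, -0.1], [0.3, -0.3], [-0.5, 0.1]]
rod [ 0.4452 -0.3608  0.4038] res [[-0.5, 0.1], [1.2, 0.1], [0.1, -1.1], [-0.9, 0.8]]
rod2 [ 0.4449 -0.3662  0.3943] res [[1.4, -0.6], [-1.4, 0.6]]
```

```bash
cat > p.py <<'E'
import sys
from h import *
# legs: x y z yaw(tool x) ...; prints per-leg spin units then tool-frame shift units
def psi(o): 
    from scipy.spatial.transform import Rotation as R
    m=R.from_quat(o).as_matrix(); return np.arctan2(m[1,0],m[0,0])
def go(*legs):
    s=manip.sense(); p=s['eef_pos']; y=psi(s['orientation'])
    print('t %.2f'%s['time_s'],p.round(4),'psi %.4f'%y,'F',s['ft_force'].round(1),'open %.3f grip %.1f'%(s['opening'],s['grip_force']))
    for L in legs:
        q=np.array(L[:3]); sp=np.degrees(y-L[3])/30; y=L[3]; d=q-p; p=q
        dx=d[0]*np.cos(y)+d[1]*np.sin(y); dy=d[0]*np.sin(y)-d[1]*np.cos(y)
        t=np.array([dx,dy,-d[2]])/.03; n=int(np.ceil(max(abs(t).max(),np.linalg.norm(t)/1.3)-1e-9)) or 1
        print('spin %.3f'%sp,'rows',max(1,int(np.ceil(abs(sp)/.235))),'| shift',t.round(2),'n',n,'each',(t/n).round(3))
if __name__=='__main__':
    a=list(map(float,sys.argv[1:])); go(*[a[i:i+4] for i in range(0,len(a),4)])
E
python3 p.py 0.42 -0.15 0.2 -0.173  0.4845 0.3458 0.13 -0.173  0.4845 0.3458 0.038 -0.173
```

```text
t 0.10 [ 0.1647 -0.6026  0.2558] psi 0.2668 F [ 0.6 -0.7 -1.2] open 1.002 grip 0.0
spin 0.840 rows 4 | shift [  5.78 -16.33   1.86] n 17 each [ 0.34  -0.96   0.109]
spin 0.000 rows 1 | shift [ -0.73 -16.65   2.33] n 17 each [-0.043 -0.979  0.137]
spin 0.000 rows 1 | shift [ 0.   -0.    3.07] n 4 each [ 0.    -0.     0.767]
```

Emit:
jog_arm(
  delta_pos=[
    [0,0,0],
    [0,0,0],
    [0,0,0],
    [0,0,0],
    [0.4,-0.9,0.1],
    [0.4,-0.9,0.1],
    [0.4,-0.9,0.1],
    [0.4,-0.9,0.1],
    [0.4,-0.9,0.1],
    [0.4,-0.9,0.1],
    [0.4,-0.9,0.1],
    [0.4,-0.9,0.1],
  ],
  spin=[0.21,0.21,0.21,0.21,0,0,0,0,0,0,0,0],
  fingers=1,
)

```text
time_s: 1.1
eef_pos: [0.297, -0.4052, 0.232]
orientation: [0.996, -0.086, -0.0, -0.0]
ft_force: [1.4, -0.1, 0.1]
opening: 1.003
grip_force: 0.0
```

Emit:
jog_arm(
  delta_pos=[
    [0.3,-0.9,0.1],
    [0.3,-0.9,0.1],
    [0.3,-0.9,0.1],
    [0.3,-0.9,0.1],
    [0.3,-0.9,0.1],
    [0.3,-0.9,0.1],
    [0.3,-0.9,0.1],
    [0.3,-0.9,0.1],
    [0.3,-0.9,0.1],
    [0,-0.9,0.1],
    [0,-0.9,0.1],
    [0,-0.9,0.1],
  ],
  spin=[0,0,0,0,0,0,0,0,0,0,0,0],
)

```text
time_s: 2.1
eef_pos: [0.4321, -0.1, 0.196]
orientation: [0.996, -0.086, -0.0, -0.0]
ft_force: [-0.5, 0.3, -0.7]
opening: 0.997
grip_force: 0.0
```

```bash
python3 p.py 0.4845 0.3458 0.13 -0.173  0.4845 0.3458 0.038 -0.173
```

```text
t 2.10 [ 0.4321 -0.1     0.196 ] psi -0.1729 F [-0.5  0.3 -0.7] open 0.997 grip 0.0
spin 0.000 rows 1 | shift [ -0.84 -14.94   2.2 ] n 15 each [-0.056 -0.996  0.147]
spin 0.000 rows 1 | shift [ 0.   -0.    3.07] n 4 each [ 0.    -0.     0.767]
```

Emit:
jog_arm(
  delta_pos=[
    [0,-1,0.1],
    [0,-1,0.1],
    [0,-1,0.1],
    [0,-1,0.1],
    [0,-1,0.1],
    [0,-1,0.1],
    [0,-1,0.1],
    [0,-1,0.1],
    [0,-1,0.1],
    [0,-1,0.2],
    [-0.4,-1,0.2],
    [-0.4,-1,0.2],
  ],
  spin=[0,0,0,0,0,0,0,0,0,0,0,0],
)

```text
time_s: 3.1
eef_pos: [0.4704, 0.2588, 0.1508]
orientation: [0.996, -0.087, 0.0, 0.0]
ft_force: [0.8, -0.0, -0.4]
opening: 1.004
grip_force: 0.0
```

Emit:
jog_arm(
  delta_pos=[
    [0,-1,0.3],
    [0,-0.7,0.2],
    [0,0,0],
    [0,0,0],
    [0,0,0],
  ],
  spin=[0,0,0,0,0],
)

```text
time_s: 3.52
eef_pos: [0.4789, 0.3071, 0.1361]
orientation: [0.996, -0.086, -0.0, 0.0]
ft_force: [-0.3, -0.1, 0.0]
opening: 1.001
grip_force: 0.0
```

```bash
python3 p.py 0.4845 0.3458 0.038 -0.173
```

```text
t 3.52 [0.4789 0.3071 0.1361] psi -0.1728 F [-0.3 -0.1  0. ] open 1.001 grip 0.0
spin 0.000 rows 1 | shift [-0.04 -1.3   3.27] n 4 each [-0.01  -0.326  0.818]
```

Emit:
jog_arm(
  delta_pos=[
    [0,-0.65,0],
    [0,-0.65,0],
    [0,0,0.5],
    [0,0,0.6],
    [0,0,0.6],
    [0,0,0.6],
    [0,0,0.5],
    [0,0,0.4],
    [0,0,0],
    [0,0,0],
  ],
  spin=[0,0,0,0,0,0,0,0,0,0],
  fingers=0.5,
)

```text
time_s: 4.35
eef_pos: [0.486, 0.3453, 0.0404]
orientation: [0.996, -0.087, -0.0, 0.0]
ft_force: [0.1, 0.2, 1.4]
opening: 0.502
grip_force: 0.0
```

```bash
python3 p.py 0.4845 0.3458 0.038 -0.173; python3 - <<'E'
from h import *
t=cam('top')['img'][150:275,90:220]; s=cam('side')['img'][220:384,140:360]
t=cv2.resize(t,(400,385)); s=cv2.resize(s,(400,298))
o=np.zeros((385,800,3),np.uint8); o[:,:400]=t; o[:298,400:]=s
cv2.imwrite('pics/g1.png',o[:,:,::-1])
E
```

```text
t 4.35 [0.486  0.3453 0.0404] psi -0.1738 F [0.1 0.2 1.4] open 0.502 grip 0.0
spin -0.002 rows 1 | shift [-0.05 -0.01  0.08] n 1 each [-0.051 -0.007  0.079]
```

View pics/g1.png

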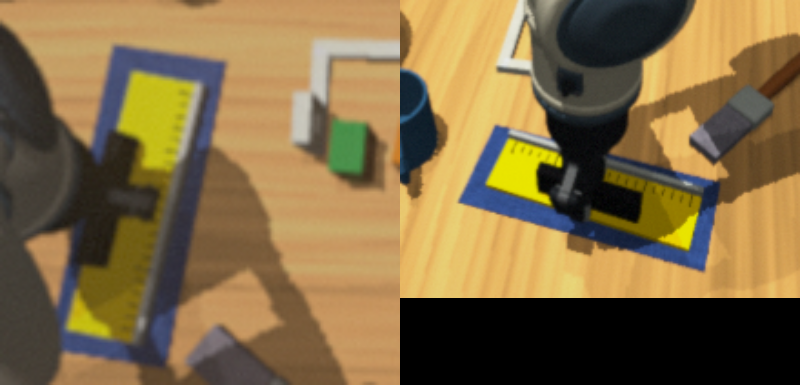

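The left half (top camera) shows the fingers either side of the black handle, near its middle at about (115,200). The side view agrees, so I'll close on it and lift.

Emit:
jog_arm(
  delta_pos=[
    [0,0,0],
    [0,0,0],
    [0,0,0],
    [0,0,0],
    [0,0,0],
    [0,0,0],
    [0,0,0],
    [0,0,-0.3],
    [0,0,-0.7],
    [0,0,-1],
    [0,0,-1],
    [0,0,-1],
  ],
  spin=[0,0,0,0,0,0,0,0,0,0,0,0],
  fingers=0,
  force=90,
)

```text
time_s: 5.45
eef_pos: [0.4856, 0.3458, 0.1622]
orientation: [0.996, -0.086, -0.0, 0.0]
ft_force: [0.1, 0.7, -2.0]
opening: 0.148
grip_force: 87.7
```

```bash
python3 p.py 0.41 0.0968 0.18 1.565  0.41 0.0968 0.042 1.565
```

```text
t 5.45 [0.4856 0.3458 0.1622] psi -0.1729 F [ 0.1  0.7 -2. ] open 0.148 grip 87.7
spin -3.319 rows 15 | shift [-8.32 -2.47 -0.59] n 9 each [-0.924 -0.275 -0.066]
spin 0.000 rows 1 | shift [0.  0.  4.6] n 5 each [0.   0.   0.92]
```

Emit:
jog_arm(
  delta_pos=[
    [0,0,-0.5],
    [0,0,-0.3],
    [0,0,0],
    [0,0,0],
    [0,0,0],
    [0,0,0],
    [0,0,0],
    [0,0,0],
    [0,0,0],
    [0,0,0],
    [0,0,0],
    [0,0,0],
  ],
  spin=[-0.22,-0.22,-0.22,-0.22,-0.22,-0.22,-0.22,-0.22,-0.22,-0.22,-0.22,-0.22],
)

```text
time_s: 6.45
eef_pos: [0.4857, 0.346, 0.1849]
orientation: [0.821, 0.571, 0.0, -0.0]
ft_force: [0.0, 0.0, -2.0]
opening: 0.151
grip_force: 87.7
```

Emit:
jog_arm(
  delta_pos=[
    [0,0,0],
    [0,0,0],
    [0,0,0],
    [-0.6,-0.2,0],
    [-0.9,-0.3,0],
    [-0.9,-0.3,0],
    [-1,-0.3,0],
    [-1,-0.3,0],
    [-1,-0.3,0],
    [-1,-0.3,0],
    [-0.9,-0.3,0],
    [-0.6,-0.2,0],
  ],
  spin=[-0.22,-0.22,-0.24,0,0,0,0,0,0,0,0,0],
)

```text
time_s: 7.45
eef_pos: [0.4081, 0.1076, 0.1848]
orientation: [0.709, 0.705, -0.0, 0.0]
ft_force: [0.2, -1.0, -2.1]
opening: 0.152
grip_force: 87.8
```

```bash
python3 p.py 0.41 0.0968 0.09 1.565  0.41 0.0968 0.0435 1.565
```

```text
t 7.45 [0.4081 0.1076 0.1848] psi 1.5643 F [ 0.2 -1.  -2.1] open 0.152 grip 87.8
spin -0.001 rows 1 | shift [-0.36  0.06  3.16] n 4 each [-0.09   0.016  0.79 ]
spin 0.000 rows 1 | shift [0.   0.   1.55] n 2 each [0.    0.    0.775]
```

Emit:
jog_arm(
  delta_pos=[
    [0,0,0.5],
    [-0.3,0,0.8],
    [0,0,0.9],
    [0,0,0.9],
    [0,0,0.8],
    [0,0,0.5],
    [0,0,0.3],
    [0,0,0],
    [0,0,0],
  ],
  spin=[0,0,0,0,0,0,0,0,0],
)

```text
time_s: 8.2
eef_pos: [0.4094, 0.1005, 0.0435]
orientation: [0.709, 0.705, -0.0, -0.0]
ft_force: [-1.4, 0.4, -1.1]
opening: 0.152
grip_force: 87.8
```

```bash
python3 p.py 0.476 0.0968 0.0435 1.565; python3 - <<'E'
from h import *
t=save('top','t2.png')['img'][165:250,165:290]
cv2.imwrite('pics/g2.png',cv2.resize(t,None,fx=6,fy=6,interpolation=cv2.INTER_CUBIC)[:,:,::-1])
E
```

```text
t 8.20 [0.4094 0.1005 0.0435] psi 1.5647 F [-1.4  0.4 -1.1] open 0.152 grip 87.8
spin -0.001 rows 1 | shift [-0.11  2.22  0.  ] n 3 each [-0.037  0.74   0.001]
```

View pics/g2.png

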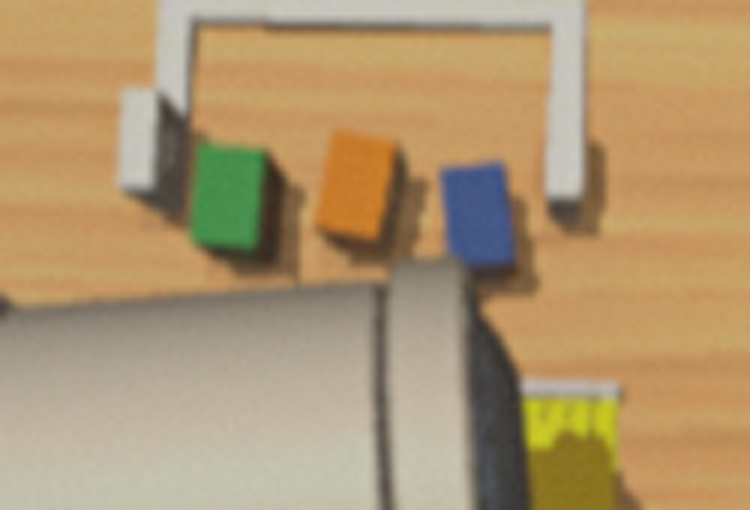

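```bash
python3 - <<'E'
from h import *
c=dict(np.load('pics/t2.png.npz'))
f=lambda u,v:(165+(u+.5)/6-.5,165+(v+.5)/6-.5)
for u,v,z in[(522,381,.0205),(621,384,.0205),(583,8,.012),(122,190,.075),(580,196,.075)]: print(px2w(c,*f(u,v),z).round(4))
# side: rear edge etc
cv2.imwrite('pics/s2.png',cv2.resize(save('side','sd2.png')['img'][150:300,150:300],None,fx=4,fy=4)[:,:,::-1])
E
```

```text
[0.4578 0.0283 0.0205]
[ 0.4575 -0.0128  0.0205]
[0.6189 0.0063 0.012 ]
[0.5266 0.1874 0.075 ]
[0.5281 0.0059 0.075 ]
```

Emit:
jog_arm(
  delta_pos=[
    [0,0.3,0],
    [0,0.3,0],
    [0,0.3,0],
    [0,0.2,0],
    [0,0.15,0],
    [0,0.15,0],
    [0,0.1,0],
    [0,0.1,0],
    [0,0.1,0],
    [0,0.1,0],
    [0,0.1,0],
    [0,0.1,0],
  ],
  spin=[0,0,0,0,0,0,0,0,0,0,0,0],
)

```text
time_s: 9.3
eef_pos: [0.4695, 0.1001, 0.0432]
orientation: [0.709, 0.705, -0.0, -0.0]
ft_force: [-1.3, -0.3, -1.3]
opening: 0.148
grip_force: 87.8
```

Emit:
jog_arm(
  delta_pos=[
    [0,0.05,0],
    [0,0.05,0],
    [0,0.05,0],
    [0,0.05,0],
    [0,0.05,0],
    [0,0,0],
  ],
  spin=[0,0,0,0,0,0],
)

```text
time_s: 9.8
eef_pos: [0.4773, 0.1, 0.0433]
orientation: [0.709, 0.705, 0.0, 0.0]
ft_force: [0.2, -0.2, -2.4]
opening: 0.15
grip_force: 87.8
```

Emit:
jog_arm(
  delta_pos=[
    [0,0.05,0],
    [0,0.05,0],
    [0,0.03,0],
    [0,0,0],
    [0,0,0],
  ],
  spin=[0,0,0,0,0],
)

```text
time_s: 10.22
eef_pos: [0.4784, 0.0999, 0.043]
orientation: [0.709, 0.705, -0.002, -0.001]
ft_force: [-10.6, -0.6, 3.3]
opening: 0.146
grip_force: 88.9
```

```bash
python3 - <<'E'
from h import *
t=save('top','t3.png')['img'][165:225,165:290]; s=save('side','s3.png')['img'][170:280,180:300]
t=cv2.resize(t,(500,240),interpolation=cv2.INTER_CUBIC); s=cv2.resize(s,(300,275),interpolation=cv2.INTER_CUBIC)
o=np.zeros((520,600,3),np.uint8); o[:240,:500]=t; o[243:518,:300]=s
cv2.imwrite('pics/g3.png',o[:,:,::-1])
E
```

```text
(no output)
```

View pics/g3.png

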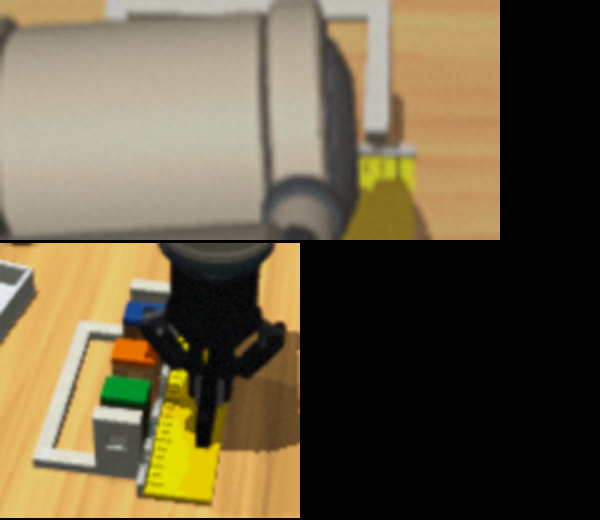

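Emit:
jog_arm(
  delta_pos=[
    [0,0.03,0],
    [0,0.03,0],
    [0,0,0],
    [0,0,0],
    [0,0,0],
    [0,0,0],
  ],
  spin=[0,0,0,0,0,0],
)

```text
time_s: 10.82
eef_pos: [0.4785, 0.0999, 0.0428]
orientation: [0.709, 0.705, -0.003, -0.003]
ft_force: [-17.6, 0.5, 8.7]
opening: 0.148
grip_force: 89.6
```

```bash
python3 - <<'E'
from h import *
s=manip.sense(); print(s['ft_force'],s['moment'],s['eef_pos'],s['orientation'])
E
```

```text
[-17.63994711   0.49056004   8.71921809] [0.17333749 2.80480687 0.38208997] [0.47852971 0.09986991 0.04282221] [ 0.70910505  0.70509213 -0.0029458  -0.00253837]
```

Emit:
jog_arm(
  delta_pos=[
    [0,-0.1,0],
    [0,-0.2,0],
    [0,-0.3,0],
    [0,-0.5,0],
    [0,-0.7,0],
    [0,-0.7,-0.2],
    [0,0,-0.5],
    [0,0,-0.9],
    [0,0,-0.9],
    [0,0,-0.9],
    [0,0,-0.9],
    [0,0,-0.5],
  ],
  spin=[0,0,0,0,0,0,0,0,0,0,0,0],
)

```text
time_s: 11.82
eef_pos: [0.4078, 0.1005, 0.1898]
orientation: [0.709, 0.705, 0.001, 0.001]
ft_force: [0.7, 0.3, -1.6]
opening: 0.148
grip_force: 88.6
```

```bash
python3 p.py 0.486 0.346 0.185 1.565  0.486 0.3455 0.185 -0.1735 0.486 0.3455 0.0405 -0.1735
```

```text
t 11.82 [0.4078 0.1005 0.1898] psi 1.5647 F [ 0.7  0.3 -1.6] open 0.148 grip 88.6
spin -0.001 rows 1 | shift [8.2  2.56 0.16] n 9 each [0.911 0.284 0.018]
spin 3.320 rows 15 | shift [ 0.    0.02 -0.  ] n 1 each [ 0.003  0.016 -0.   ]
spin 0.000 rows 1 | shift [ 0.   -0.    4.82] n 5 each [ 0.    -0.     0.963]
```

Emit:
jog_arm(
  delta_pos=[
    [0.5,0.2,0],
    [0.9,0.3,0],
    [1,0.3,0],
    [1,0.3,0],
    [1,0.3,0],
    [1,0.3,0],
    [1,0.3,0],
    [0.9,0.3,0],
    [0.6,0.2,0],
    [0.3,0.1,0],
    [0,0,0],
    [0,0,0],
  ],
  spin=[0,0,0,0,0,0,0,0,0,0,0.2,0.22],
)

```text
time_s: 12.82
eef_pos: [0.4867, 0.346, 0.1869]
orientation: [0.783, 0.622, -0.0, 0.0]
ft_force: [1.0, -1.2, -1.3]
opening: 0.146
grip_force: 88.4
```

Emit:
jog_arm(
  delta_pos=[
    [0,0,0],
    [0,0,0],
    [0,0,0],
    [0,0,0],
    [0,0,0],
    [0,0,0],
    [0,0,0],
    [0,0,0],
    [0,0,0],
    [0,0,0],
    [0,0,0],
    [0,0,0],
  ],
  spin=[0.22,0.22,0.22,0.22,0.22,0.22,0.22,0.22,0.22,0.22,0.22,0.22],
)

```text
time_s: 13.82
eef_pos: [0.4867, 0.3451, 0.1871]
orientation: [1.0, -0.022, -0.0, 0.0]
ft_force: [-0.5, 0.1, -1.4]
opening: 0.15
grip_force: 88.4
```

Emit:
jog_arm(
  delta_pos=[
    [0,0,0],
    [0,0,0],
    [0,0,0],
    [0,0,0],
  ],
  spin=[0.22,0.04,0,0],
)

```text
time_s: 14.15
eef_pos: [0.487, 0.3456, 0.1872]
orientation: [0.996, -0.085, -0.0, 0.0]
ft_force: [0.5, -0.2, -2.0]
opening: 0.15
grip_force: 88.4
```

```bash
python3 p.py 0.486 0.3455 0.0405 -0.1735
```

```text
t 14.15 [0.487  0.3456 0.1872] psi -0.1702 F [ 0.5 -0.2 -2. ] open 0.150 grip 88.4
spin 0.006 rows 1 | shift [-0.03  0.01  4.89] n 5 each [-0.006  0.002  0.978]
```

Emit:
jog_arm(
  delta_pos=[
    [0,0,0.6],
    [0,0,0.9],
    [0,0,0.9],
    [0,0,0.9],
    [0,0,0.7],
    [0,0,0.4],
    [0,0,0.2],
    [0,0,0.15],
    [0,0,0.1],
    [0,0,0.05],
    [0,0,0],
  ],
  spin=[0,0,0,0,0,0,0,0,0,0,0],
)

```text
time_s: 15.07
eef_pos: [0.4876, 0.3463, 0.0414]
orientation: [0.996, -0.087, 0.001, -0.0]
ft_force: [0.4, 0.1, -1.1]
opening: 0.148
grip_force: 88.7
```

Emit:
jog_arm(
  delta_pos=[
    [0,0,0],
    [0,0,0],
    [0,0,0],
    [0,0,0],
    [0,0,0],
    [0,0,-0.3],
    [0,0,-0.7],
    [0,0,-1],
    [0,0,-1],
    [0,0,-1],
    [0,0,-1],
  ],
  spin=[0,0,0,0,0,0,0,0,0,0,0],
  fingers=0.5,
)

```text
time_s: 15.98
eef_pos: [0.4869, 0.3458, 0.1925]
orientation: [0.996, -0.087, 0.0, -0.0]
ft_force: [0.4, 0.8, -0.8]
opening: 0.499
grip_force: 0.0
```

```bash
python3 p.py 0.45 -0.1 0.19 -0.1735 0.4452 -0.3608 0.19 1.96
```

```text
t 15.98 [0.4869 0.3458 0.1925] psi -0.1737 F [ 0.4  0.8 -0.8] open 0.499 grip 0.0
spin -0.000 rows 1 | shift [ 1.35 14.85  0.08] n 15 each [0.09  0.99  0.006]
spin -4.075 rows 18 | shift [-7.98 -3.45 -0.  ] n 8 each [-0.998 -0.431 -0.   ]
```

Emit:
jog_arm(
  delta_pos=[
    [0.1,0.6,0],
    [0.1,0.9,0],
    [0.1,1,0],
    [0.1,1,0],
    [0.1,1,0],
    [0.1,1,0],
    [0.1,1,0],
    [0.1,1,0],
    [0.1,1,0],
    [0.1,1,0],
    [0.1,1,0],
    [0.1,1,0],
  ],
  spin=[0,0,0,0,0,0,0,0,0,0,0,0],
)

```text
time_s: 16.98
eef_pos: [0.4626, -0.0014, 0.191]
orientation: [0.996, -0.087, 0.0, 0.0]
ft_force: [0.7, -0.5, 0.0]
opening: 0.502
grip_force: 0.0
```

Emit:
jog_arm(
  delta_pos=[
    [0.1,1,0],
    [0.1,1,0],
    [0.1,1,0],
    [0.1,1,0],
    [0.1,1,0],
    [0.1,1,0],
    [0.1,1,0],
    [0.1,1,0],
    [0.1,1,0],
    [0.2,1,0],
    [0.2,1,0],
    [0.2,0.8,0],
  ],
  spin=[0,0,0,0,0,0,0,0,0,0,0,0],
)

```text
time_s: 17.98
eef_pos: [0.4457, -0.3587, 0.191]
orientation: [0.996, -0.087, 0.0, 0.0]
ft_force: [0.1, 1.3, -0.6]
opening: 0.498
grip_force: 0.0
```

Emit:
jog_arm(
  delta_pos=[
    [0,0,0],
    [0,0,0],
    [0,0,0],
    [0,0,0],
    [0,0,0],
    [0,0,0],
    [0,0,0],
    [0,0,0],
    [0,0,0],
    [0,0,0],
    [0,0,0],
    [0,0,0],
  ],
  spin=[-0.22,-0.23,-0.23,-0.23,-0.23,-0.23,-0.23,-0.23,-0.23,-0.23,-0.23,-0.23],
)

```text
time_s: 18.98
eef_pos: [0.4461, -0.3564, 0.191]
orientation: [0.804, 0.594, 0.0, 0.0]
ft_force: [-0.6, -0.1, -0.2]
opening: 0.501
grip_force: 0.0
```

Emit:
jog_arm(
  delta_pos=[
    [0,0,0],
    [0,0,0],
    [0,0,0],
    [0,0,0],
    [0,0,0],
    [0,0,0],
    [0,0,0],
  ],
  spin=[-0.23,-0.23,-0.23,-0.23,-0.23,-0.18,0],
)

```text
time_s: 19.57
eef_pos: [0.4461, -0.3565, 0.1909]
orientation: [0.554, 0.833, -0.0, 0.0]
ft_force: [0.6, -0.2, -0.1]
opening: 0.503
grip_force: 0.0
```

```bash
python3 p.py 0.4452 -0.3608 0.06 1.96;  python3 - <<'E'
from h import *
t=save('top','t4.png')['img'][150:275,90:290]; s=save('side','s4.png')['img'][110:185,270:340]
t=cv2.resize(t,(800,500),interpolation=cv2.INTER_CUBIC)
cv2.imwrite('pics/g4.png',t[:,:,::-1])
cv2.imwrite('pics/g4s.png',cv2.resize(s,(560,600),interpolation=cv2.INTER_CUBIC)[:,:,::-1])
E
```

```text
t 19.57 [ 0.4461 -0.3565  0.1909] psi 1.9675 F [ 0.6 -0.2 -0.1] open 0.503 grip 0.0
spin 0.014 rows 1 | shift [-0.12 -0.08  4.36] n 5 each [-0.025 -0.016  0.873]
```

View pics/g4.png

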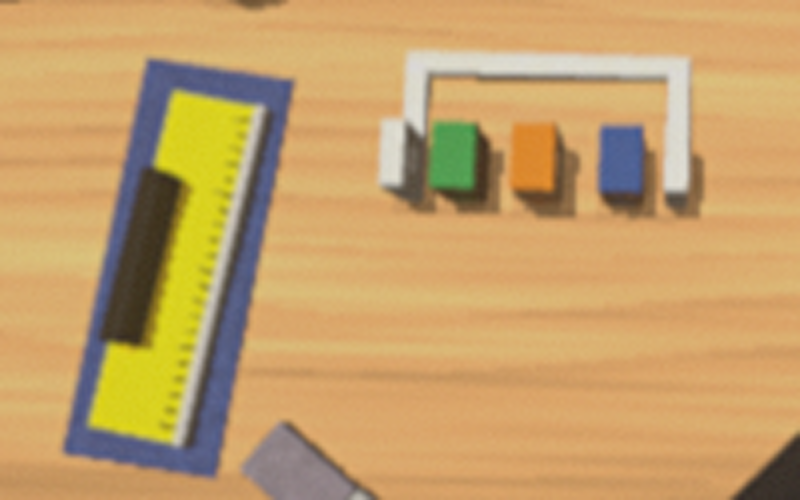

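The top view shows all three blocks square and flush with the uprights, with their front edges at row ~192. The ruler lies lengthways on the mat. Next I refine the position of the red handle.

```bash
python3 - <<'E'
from h import *
c=dict(np.load('pics/top0.png.npz')); im=c['img'].astype(int)
def segs(c,box,f,z):
    im=c['img'].astype(int); m=f(im[:,:,0],im[:,:,1],im[:,:,2]).astype(np.uint8); k=np.zeros_like(m); k[box[1]:box[3],box[0]:box[2]]=1; m*=k
    v,u=np.nonzero(m); p=np.array([px2w(c,a,b,z)[:2] for a,b in zip(u,v)])
    e=np.linalg.svd(p-p.mean(0))[2][0]; t=(p-p.mean(0))@e
    print(len(u),p.mean(0).round(4),'yaw q %.4f'%((np.arctan2(e[1],e[0])-np.pi/2+np.pi/2)%np.pi-np.pi/2),'len',np.ptp(t).round(4))
red=lambda r,g,b:(r>150)&(g<80)&(b<80)
brown=lambda r,g,b:(r<125)&(r-b>35)
segs(c,(395,225,430,250),red,.049)
segs(c,(325,235,395,272),brown,.030)
s=dict(np.load('pics/side0.png.npz'))
segs(s,(280,110,305,140),red,.049)
E
```

```text
137 [ 0.4449 -0.3601] yaw q 0.4036 len 0.0563
279 [ 0.3932 -0.2383] yaw q 0.4022 len 0.1842
43 [ 0.445  -0.3596] yaw q 0.3894 len 0.0558
```

```bash
python3 p.py 0.445 -0.360 0.042 1.974
```

```text
t 19.67 [ 0.4461 -0.3565  0.1907] psi 1.9591 F [-0.6  0.2 -0. ] open 0.503 grip 0.0
spin -0.028 rows 1 | shift [-0.09 -0.08  4.96] n 5 each [-0.019 -0.016  0.992]
```

Emit:
jog_arm(
  delta_pos=[
    [-0.1,-0.1,0],
    [0,0,0.6],
    [0,0,0.9],
    [0,0,0.9],
    [0,0,0.9],
    [0,0,0.8],
    [0,0,0.5],
    [0,0,0.3],
    [0,0,0.05],
    [0,0,0],
    [0,0,0],
  ],
  spin=[-0.02,0,0,0,0,0,0,0,0,0,0],
)

```text
time_s: 20.58
eef_pos: [0.4449, -0.3609, 0.0427]
orientation: [0.552, 0.834, -0.0, 0.001]
ft_force: [0.7, 0.2, 0.3]
opening: 0.504
grip_force: 0.0
```

Emit:
jog_arm(
  delta_pos=[
    [0,0,0],
    [0,0,0],
    [0,0,0],
    [0,0,0],
    [0,0,0],
    [0,0,0],
    [0,0,0],
  ],
  spin=[0,0,0,0,0,0,0],
  fingers=0,
  force=80,
)

```text
time_s: 21.17
eef_pos: [0.4449, -0.3608, 0.0426]
orientation: [0.552, 0.834, -0.0, 0.001]
ft_force: [-0.6, -1.1, 8.0]
opening: 0.174
grip_force: 77.8
```

```bash
python3 p.py 0.445 -0.360 0.13 1.974
```

```text
t 21.17 [ 0.4449 -0.3608  0.0426] psi 1.9730 F [-0.6 -1.1  8. ] open 0.174 grip 77.8
spin -0.002 rows 1 | shift [ 0.02  0.01 -2.91] n 3 each [ 0.007  0.005 -0.971]
```

Emit:
jog_arm(
  delta_pos=[
    [0,0,-0.3],
    [0,0,-0.6],
    [0,0,-0.8],
    [0,0,-0.8],
    [0,0,-0.5],
    [0,0,0],
    [0,0,0],
    [0,0,0],
    [0,0,0],
    [0,0,0],
  ],
  spin=[0,0,0,0,0,0.2,0.2,0.2,0.18,0],
)

```text
time_s: 22.0
eef_pos: [0.4445, -0.3604, 0.1326]
orientation: [0.711, 0.703, -0.0, 0.0]
ft_force: [-0.1, 0.8, -0.9]
opening: 0.174
grip_force: 77.9
```

```bash
python3 p.py 0.546 -0.280 0.11 1.565 0.546 -0.28 0.0656 1.565
```

```text
t 22.00 [ 0.4445 -0.3604  0.1326] psi 1.5598 F [-0.1  0.8 -0.9] open 0.174 grip 77.9
spin -0.010 rows 1 | shift [2.7  3.37 0.75] n 4 each [0.675 0.842 0.188]
spin 0.000 rows 1 | shift [0.   0.   1.48] n 2 each [0.   0.   0.74]
```

Emit:
jog_arm(
  delta_pos=[
    [0.4,0.5,0],
    [0.6,0.8,0.2],
    [0.7,0.9,0.3],
    [0.6,0.8,0.5],
    [0.4,0.4,0.6],
    [0,0,0.4],
    [0,0,0.2],
    [0,0,0],
    [0,0,0],
  ],
  spin=[-0.01,0,0,0,0,0,0,0,0],
)

```text
time_s: 22.75
eef_pos: [0.546, -0.2803, 0.0662]
orientation: [0.707, 0.707, -0.0, -0.0]
ft_force: [0.5, -0.7, -0.3]
opening: 0.174
grip_force: 78.1
```

```bash
python3 p.py 0.546 -0.260 0.0656 1.565; python3 - <<'E'
from h import *
t=save('top','t5.png'); s=save('side','s5.png')
a=cv2.resize(t['img'][185:215,240:340],(800,240),interpolation=cv2.INTER_CUBIC); b=cv2.resize(s['img'][120:250,210:340],(350,350),interpolation=cv2.INTER_CUBIC)
o=np.zeros((593,800,3),np.uint8); o[:240]=a; o[243:,:350]=b
cv2.imwrite('pics/g5.png',o[:,:,::-1])
E
```

```text
t 22.75 [ 0.546  -0.2803  0.0662] psi 1.5702 F [ 0.5 -0.7 -0.3] open 0.174 grip 78.1
spin 0.010 rows 1 | shift [ 0.68 -0.01  0.02] n 1 each [ 0.677 -0.005  0.019]
```

View pics/g5.png

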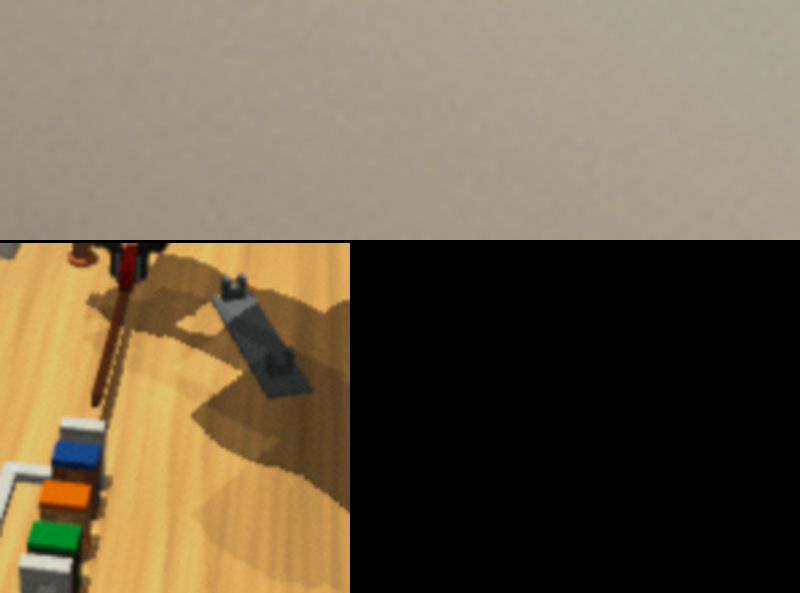

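```bash
python3 - <<'E'
from h import *
c=dict(np.load('pics/s5.png.npz'))
P=lambda p:((w2px(c,p)-[210,120]+.5)*350/130-.5+[0,243]).round(1)
for dz in(0,.003): print('tip',P([.546,-.0455,.048+dz]), 'bar@',P([.546,-.2503,.048+dz]))
for X in(.5465,.5485):
    q=-.006; W=lambda x,y,z:[X+x-y*q,.0968+y,z]
    print(X,[P(W(x,y,.075)).tolist() for x,y in((.02,-.092),(-.02,-.092),(.02,-.078),(-.02,-.078),(.02,.092),(-.02,.092))],[P(W(x,-.092,.048)).tolist() for x in(-.02,0,.02)])
E
```

```text
tip [ 93.8 406.8] bar@ [123.9 290.1]
tip [ 93.8 404.3] bar@ [124.  287.8]
0.5465 [[63.1, 416.2], [106.7, 420.8], [60.2, 426.0], [104.2, 430.7], [18.3, 565.7], [69.0, 571.8]] [[106.5, 443.3], [85.0, 440.9], [63.7, 438.6]]
0.5485 [[60.9, 415.9], [104.5, 420.6], [58.0, 425.8], [102.0, 430.5], [15.8, 565.4], [66.5, 571.5]] [[104.3, 443.0], [82.9, 440.7], [61.5, 438.4]]
```

```bash
python3 - <<'E'
from h import *
c=dict(np.load('pics/s5.png.npz')); im=c['img'].astype(int); r,g,b=im[:,:,0],im[:,:,1],im[:,:,2]
def seg(m,box,z):
    k=np.zeros(m.shape,bool);k[box[1]:box[3],box[0]:box[2]]=1
    v,u=np.nonzero(m&k); return np.array([px2w(c,a,d,z)[:2] for a,d in zip(u,v)])
for n,m in dict(blue=(b>110)&(r<80),org=(r>180)&(g<150)&(b<70),green=(g>100)&(r<60)).items():
    p=seg(m,(215,185,260,260),.07); print(n,len(p),p.mean(0).round(4),np.ptp(p,0).round(3))
p=seg((r<130)&(r-b>30),(244,137,262,183),.050)
# per-row centre of bar
k=(r<130)&(r-b>30)&(r>g+20)
rows=[]
for v in range(138,182):
    u=np.nonzero(k[v,240:264])[0]+240
    if 2<=len(u)<=7: rows.append(np.r_[px2w(c,u.mean(),v,.050)[:2],len(u)])
R=np.array(rows); f=np.polyfit(R[:,1],R[:,0],1); print(len(R),'bar x at tip y=-.05: %.4f'%np.polyval(f,-.05),'slope %.4f'%f[0],'yrange',R[:,1].min().round(3),R[:,1].max().round(3),'res',np.std(R[:,0]-np.polyval(f,R[:,1])).round(4))
for z in(.040,.045,.055):pass
E
```

```text
blue 110 [0.5468 0.0448] [0.037 0.025]
org 137 [0.5483 0.098 ] [0.04  0.025]
green 152 [0.5466 0.146 ] [0.038 0.026]
24 bar x at tip y=-.05: 0.5386 slope -0.0265 yrange -0.167 -0.043 res 0.0012
```

```bash
python3 - <<'E'
from h import *
c=dict(np.load('pics/s5.png.npz')); im=c['img'].astype(int)
for v in(145,155,165,172,176,178,180):
    print(v,'pred',w2px(c,px2w(c,247,v,.05)).round(1),' '.join('%d/%d/%d'%tuple(im[v,u]) for u in range(242,260)))
for y in(-.2,-.15,-.1,-.06,-.0455): print(y,w2px(c,[.546,y,.05]).round(1),w2px(c,[.546,y,.048]).round(1))
E
```

```text
145 pred [247. 145.] 208/158/83 203/153/82 209/156/84 200/148/78 171/126/64 117/84/44 93/65/33 95/69/36 95/68/35 94/65/33 81/48/26 69/34/15 65/35/16 63/37/19 68/48/23 101/73/42 107/79/43 108/77/39
155 pred [247. 155.] 215/164/86 214/162/84 213/160/85 204/152/80 195/145/75 193/145/76 194/142/77 156/106/53 94/51/22 81/40/20 76/41/15 106/71/35 157/112/59 112/82/39 111/81/44 136/99/50 190/140/73 206/152/81
165 pred [247. 165.] 224/174/92 219/167/89 218/164/90 211/157/83 180/126/63 107/63/29 85/42/19 82/41/15 96/61/31 133/91/43 126/89/45 104/74/40 108/78/39 147/106/56 209/157/82 214/162/88 207/158/83 203/154/82
172 pred [247. 172.] 217/163/86 217/162/88 192/140/74 109/64/29 86/43/22 76/35/16 79/41/20 104/73/35 134/97/49 100/72/37 102/73/40 111/81/42 161/122/65 220/175/92 224/178/97 223/170/91 222/170/89 221/171/90
176 pred [247. 176.] 214/163/83 190/141/72 97/60/30 73/35/18 70/36/19 71/43/20 106/73/39 134/98/50 99/73/37 98/70/36 110/78/40 158/118/60 220/175/95 224/178/94 224/177/94 225/173/92 223/170/90 224/173/93
178 pred [247. 178.] 215/162/86 192/142/74 91/54/28 72/35/11 66/36/17 117/82/40 175/129/68 110/81/41 99/71/37 105/75/40 144/105/52 211/164/86 225/181/97 225/181/97 225/175/94 224/170/91 224/170/91 225/176/94
180 pred [247. 180.] 219/166/89 197/147/77 93/62/30 79/53/25 131/93/47 182/134/68 144/105/55 101/73/39 96/69/36 107/78/41 163/124/65 219/174/92 225/182/100 225/182/97 225/173/93 222/168/89 224/171/91 224/174/96
-0.2 [253.3 146.2] [253.3 146.7]
-0.15 [250.6 156.3] [250.6 156.9]
-0.1 [247.8 167.2] [247.8 167.8]
-0.06 [245.4 176.4] [245.4 177. ]
-0.0455 [244.5 179.9] [244.5 180.5]
```

Emit:
jog_arm(
  delta_pos=[
    [0.3,0.02,0],
    [0.3,0,0.02],
    [0.3,0,0],
    [0.3,0,0],
    [0.3,0,0],
    [0.3,0,0],
    [0.3,0,0],
    [0.3,0,0],
    [0,0,0],
  ],
  spin=[0.01,0,0,0,0,0,0,0,0],
)

```text
time_s: 23.6
eef_pos: [0.5474, -0.2057, 0.0651]
orientation: [0.709, 0.705, -0.0, -0.0]
ft_force: [0.8, 0.2, -0.2]
opening: 0.175
grip_force: 78.1
```

```bash
python3 p.py 0.546 -0.026 0.0656 1.565
```

```text
t 23.60 [ 0.5474 -0.2057  0.0651] psi 1.5659 F [ 0.8  0.2 -0.2] open 0.175 grip 78.1
spin 0.002 rows 1 | shift [ 5.99 -0.08 -0.02] n 6 each [ 0.998 -0.014 -0.003]
```

Emit:
jog_arm(
  delta_pos=[
    [0.2,0,0],
    [0.2,0,0],
    [0.2,0,0],
    [0.2,0,0],
    [0.2,0,0],
    [0.2,0,0],
    [0.2,0,0],
    [0.2,0,0],
    [0.2,0,0],
    [0.2,0,0],
    [0,0,0],
  ],
  spin=[0,0,0,0,0,0,0,0,0,0,0],
)

```text
time_s: 24.52
eef_pos: [0.5478, -0.1464, 0.0651]
orientation: [0.709, 0.705, -0.0, -0.0]
ft_force: [-0.3, 0.6, -0.4]
opening: 0.171
grip_force: 78.1
```

Emit:
jog_arm(
  delta_pos=[
    [0.2,0,0],
    [0.2,0,0],
    [0.2,0,0],
    [0.2,0,0],
    [0.2,0,0],
    [0.2,0,0],
    [0.2,0,0],
    [0.2,0,0],
    [0.2,0,0],
    [0.2,0,0],
    [0,0,0],
  ],
  spin=[0,0,0,0,0,0,0,0,0,0,0],
)

```text
time_s: 25.43
eef_pos: [0.5482, -0.0865, 0.0652]
orientation: [0.709, 0.705, -0.0, -0.0]
ft_force: [0.1, 0.0, -0.3]
opening: 0.173
grip_force: 78.1
```

Emit:
jog_arm(
  delta_pos=[
    [0.2,0,0],
    [0.2,0,0],
    [0.2,0,0],
    [0.2,0,0],
    [0.2,0,0],
    [0.2,0,0],
    [0.2,0,0],
    [0.2,0,0],
    [0,0,0],
  ],
  spin=[0,0,0,0,0,0,0,0,0],
)

```text
time_s: 26.18
eef_pos: [0.5485, -0.0385, 0.0651]
orientation: [0.709, 0.705, -0.0, -0.0]
ft_force: [-0.2, -0.9, -0.6]
opening: 0.17
grip_force: 78.1
```

```bash
python3 p.py 0.546 -0.026 0.0656 1.565; python3 - <<'E'
from h import *
c=save('side','s6.png'); im=c['img'].astype(int); r,g,b=im[:,:,0],im[:,:,1],im[:,:,2]
for n,m in dict(blue=(b>110)&(r<80),org=(r>180)&(g<150)&(b<70),green=(g>100)&(r<60)).items():
    k=np.zeros(m.shape,bool);k[185:260,215:260]=1
    v,u=np.nonzero(m&k); p=np.array([px2w(c,a,d,.07)[:2] for a,d in zip(u,v)]); print(n,len(p),p.mean(0).round(4) if len(p) else '')
E
```

```text
t 26.18 [ 0.5485 -0.0385  0.0651] psi 1.5654 F [-0.2 -0.9 -0.6] open 0.170 grip 78.1
spin 0.001 rows 1 | shift [ 0.41 -0.09 -0.02] n 1 each [ 0.415 -0.087 -0.015]
blue 100 [0.5473 0.0447]
org 141 [0.5473 0.0995]
green 154 [0.5466 0.146 ]
```

Emit:
jog_arm(
  delta_pos=[
    [0.1,0,0],
    [0.1,0,0],
    [0.1,0,0],
    [0.06,0,0],
    [0.04,0,0],
    [0.04,0,0],
    [0,0,0],
  ],
  spin=[0,0,0,0,0,0,0],
)

```text
time_s: 26.82
eef_pos: [0.5487, -0.0262, 0.0652]
orientation: [0.709, 0.705, 0.0, -0.0]
ft_force: [1.0, -0.2, -0.4]
opening: 0.176
grip_force: 78.1
```

Emit:
jog_arm(
  delta_pos=[
    [0.04,0,0],
    [0.04,0,0],
    [0.04,0,0],
    [0,0,0],
    [0,0,0],
  ],
  spin=[0,0,0,0,0],
)

```text
time_s: 27.23
eef_pos: [0.5488, -0.0239, 0.0652]
orientation: [0.709, 0.705, -0.0, 0.001]
ft_force: [-1.3, -14.2, -1.5]
opening: 0.178
grip_force: 78.1
```

Emit:
jog_arm(
  delta_pos=[
    [-0.04,0,0.05],
    [0,0,0.05],
    [0,0,0],
    [0,0,0],
  ],
  spin=[0,0,0,0],
)

```text
time_s: 27.57
eef_pos: [0.5489, -0.0241, 0.0623]
orientation: [0.709, 0.705, 0.0, 0.0]
ft_force: [-0.4, -2.4, 3.8]
opening: 0.177
grip_force: 78.9
```

Emit:
jog_arm(
  delta_pos=[
    [0,0,0],
    [0,0,0],
    [0,0,0],
    [0,0,0],
    [0,0,0],
    [0,0,0],
    [0,0,-0.3],
    [0,0,-0.7],
    [0,0,-1],
    [0,0,-1],
    [0,0,-1],
    [0,0,-1],
  ],
  spin=[0,0,0,0,0,0,0,0,0,0,0,0],
  fingers=0.5,
)

```text
time_s: 28.57
eef_pos: [0.5484, -0.0239, 0.2144]
orientation: [0.709, 0.705, 0.0, 0.0]
ft_force: [0.9, -0.9, 0.3]
opening: 0.502
grip_force: 0.0
```

Emit:
jog_arm(
  delta_pos=[
    [-1,0,0],
    [-1,0,0],
    [-1,0,0],
    [-1,0,0],
    [-1,0,0],
    [-1,0,0],
    [-1,0,0],
    [-1,0,0],
    [-1,0,0],
    [-1,0,0],
    [0,0,0],
  ],
  spin=[0,0,0,0,0,0,0,0,0,0,0],
)

```text
time_s: 29.48
eef_pos: [0.5466, -0.329, 0.2129]
orientation: [0.71, 0.704, -0.0, 0.001]
ft_force: [-1.0, 0.5, 0.3]
opening: 0.502
grip_force: 0.0
```

```bash
python3 - <<'E'
from h import *
t=save('top','t7.png'); s=save('side','s7.png')
a=cv2.resize(t['img'][155:260,100:300],(800,420),interpolation=cv2.INTER_CUBIC); b=cv2.resize(s['img'][170:275,190:300],(188,180),interpolation=cv2.INTER_CUBIC)
o=np.zeros((600,800,3),np.uint8); o[:420]=a; o[420:,:188]=b; o[420:,200:440]=cv2.resize(s['img'][280:370,170:320],(240,180))
cv2.imwrite('pics/g7.png',o[:,:,::-1])
E
```

```text
(no output)
```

View pics/g7.png

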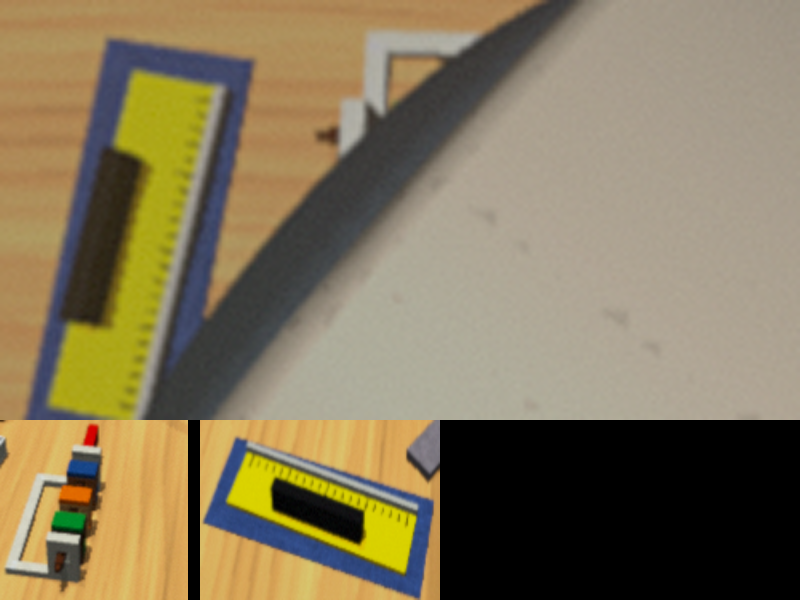

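The rod tip sticks out of the left upright (top panel, about (325,133); side panel, about (62,563)). The red handle is against the right upright, the blocks stand in line, and the ruler is flat on the mat. The arm is clear, so I'm handing in.

```bash
python3 -c "
from rig import manip; print(manip.job_done())"
```

```text
the job is handed in; nothing more can be done
None
```

The job is handed in at about 29.6 s of the 72 s allowed. The last images show the rod through both uprights and the three blocks with its handle against the right upright, and the ruler flat on the mat; no verdict was returned.

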